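Take the hot lantern off the shelf hook with the lifter

ROBOT

A 6-joint arm with a two-finger parallel gripper is mounted at the origin on the work surface. World frame = base frame: x ahead of the robot, y to its left, z up, the work surface at z = 0. Lengths are in m, angles in rad, forces in N, time in s.
With the tool pointing down it reaches from about 0.35 to 0.775 m from the base axis. Payload 5.5 kg.
Tool frame: the origin (TCP) lies midway between the tips of the shut fingers; the grasp point (between the pads) lies 19 mm behind it; z points along the fingers, y is the line along which they close (so a half turn about z gives the same grasp; the last joint's range is limited). The gripper opens to 85 mm and grips with 20 to 120 N. Pads are 22 mm wide; open, the fingers measure 114 mm over their backs; the gripper's body (76 mm by 85 mm) begins 54 mm behind the grasp point. The pads swing forward as they close: fully open they stand 13 mm farther back than shut.
Start: joints at [1.012, 0.313, 0.046, 1.304, 0, 1.431], TCP at [0.234, 0.525, 0.231] pointing down, gripper open.
Joint ranges: [-2.76, 2.76], [-0.86, 1.69], [-1.03, 1.26], [-2.2, 2.34], [-1.47, 1.5], [-3.14, 3.14]. Speed limits (rad/s): [2.57, 2.57, 3.14, 3.14, 3.14, 3.14].

INTERFACE

Orientations are given as a unit quaternion [w, x, y, z].
In Python, from workcell import get_state, read_camera, camera_info, hand_in, recognise gives the robot as it stands.
- The arm moves only by the tool arm_command, never from a script. Its argument "moves" is one flat list of numbers, 7 for each row, row after row: the opening, from -1 (shut) to 1 (fully open), then the shift along the tool's x, y, z in mm, then the turn, a rotation vector about the tool's x, y, z in rad. A call has 1 to 8 rows; each row shifts and turns the commanded pose from where the row before left it, along the tool's axes as they then stand; what a row does not reach is not made up. A row lasts 1/8 s, in which the tool goes at most 62.5 mm and 10.7 degrees, less where a joint would pass 70% of its speed; a pose out of reach is approached as far as the arm can. A call with a gripper value outside its range is refused whole. The fingers move at their own pace and stop on an object; "newtons" is the grip in N (left out, the last holds). Time passes only in rows, so rows that do not move let the fingers close. It gives the time, the measured TCP pose, the force, the opening and the grip force at its end, in the units of the state.
- get_state(): the state, without advancing time (a new reading comes with each control period).
- read_camera(name): name is "side" or "top" or "wrist"; returns (picture, depth): 480x640x3 uint8, blue, green, red; 480x640 float32, m along the optical axis (not along the pixel's ray), 0 where there is no reading.
- camera_info(name): a dict with "fovy" (degrees; the focal length in pixels is half the picture's height over the tangent of half this angle, whatever the lens; pixels are square), "cx", "cy" (the principal point, pixels), "eye" and "orientation" of the camera in the world; the wrist camera has in their place "tool_from_camera" (4x4, takes a point from camera to tool coordinates, whose origin is the TCP and whose axes are the flange's). Camera axes: x right, y down, z forward; pixel columns grow to the right and rows downward; lengths in m; the calibration is good to about 2 mm. A picture is of the moment at which its call begins: read the wrist's pose just before it. camera_info takes no time and is no camera call.
- hand_in(): hands the job in; it is judged then, once.
Trained networks look in the newest picture that a camera, given by its name, has taken for a name from the list of things; names that differ only in an ending like _2 or _b are one class to them, and where a whole thing is asked for, a point or a joint stands for the part that bears it (a point fixed in the world has none). Each returns a list of dicts, best first, with "confidence" (0 to 1); they miss things now and then, are a little off and sometimes report something else, mostly with a low value. They report only what shows in the picture. A call takes as long as a camera call. They do not tell look-alikes from the thing itself.
- recognise(camera, label): "point" ([column, row] in pixels, amid what is visible of it).
The state is a dict: "clock": time; "joint_pos": joint angles; "qvel": joint speeds; "tau": joint torques, N m; "tcp_pos": TCP position; "orientation": TCP orientation; "wrist_force": force on the tool from outside, world axes, zero at the start; "ft_torque": the same for the moment, N m; "finger_gap": finger opening in m; "grip_force": force on a finger pad.
Only numpy, scipy, OpenCV 4.12 (cv2) and the standard library are available. Lean on these libraries where they do the work, as an engineer would, in place of code of your own. Each camera call takes 0.05 s, during which the arm holds its last target. There are 200 camera calls.

TASK

The candle lantern hanging from the hook under the little shelf is hot: using the two-pronged lifter, lift it by its handle up and off the hook, carry it over and set it down gently and upright, wholly on the round cork mat. Never touch the lantern with the gripper itself and leave the ornaments and other things where they are. Finish with the lifter drawn clear of the lantern and laid back down flat on the bare console top, the way up you found it.

Things in the scene. Friction and masses are not known exactly. Their poses are not given: they have to be found in the camera images.
- lantern: Square dark-metal lantern, 0.14-0.26 kg: box 70 x 70 mm, 85 tall, with a rigid upright wire handle (6 mm round) in its own y-z plane: legs at y = -32 and +32 mm joined by a level top bar, underside 170 mm above the lantern's. Origin: centre of underside, z up. At the start it hangs by the middle of that bar on the hook, free to swing.
- lantern_handle (a point): Middle of the underside of the lantern handle's top bar (170 mm above the lantern's origin).
- lifter: Lantern lifter lying on the console, 229 mm long, 0.12 kg. Origin: underside of the wooden handle's centre; x towards the prongs, z up. Handle 100 long (x -50 to 50), 20 wide, 34 tall. Low 8 mm steel neck to a crossbar at x = 105; from it two 8 mm prongs at y = -14 and +14 mm to x = 175, where the tips turn up.
- lifter_seat (a point): Midway between the prongs, at their upper side (8 mm above the lifter's underside), x = 142 mm from its origin: where a load's bar should lie. Prongs are free for a load from x = 109 to 171 mm; the upturned tips stand 14 mm above this level; the clear gap between the prongs is 20 mm.
- shelf: Small fixed shelf unit, open side -x (own frame). Origin: on the console straight below the hook's seat. White board with underside 335 mm up, x -30 to 130, y -150 to 150 mm; posts at x = 118, y = -140 and 140; foot plate 12 mm high, x 70 to 140. Things on the board are fixed. A hook of 8 mm rod hangs under it in the plane y = 0.
- hook_seat (a point): Top of the hook's level part, 266 mm up, on which the handle bar hangs; axes as the shelf's. The hook runs level from x = 45 to -20 mm, then turns up to a tip 282 mm high. Above the tip a fixed keeper pin ends 296 mm up: the 6 mm bar leaves towards -x only through the 14 mm opening between them, so raised 16 to 24 mm.
- mat: Round cork mat, 150 mm across, 8 mm thick, fixed on the console (not the loose square cork trivet). Origin: centre of the underside.
- remote: Black remote control, 150 x 45 x 18 mm, loose; origin centre of underside.
- trivet: Loose square cork trivet, 110 x 110 x 8 mm, at the back; origin centre of underside.
- egg_tall: Loose brass ornament, 48 mm across, 63 mm tall; origin centre of underside.
- egg_small: Loose copper ornament, 38 mm across, 40 mm tall; origin centre of underside.
- mug: Loose white mug, 80 mm across, 90 mm tall; origin centre of underside.
Not all that is in view belongs to the job. Of the things that look like the lifter, take the one that is farthest to the robot's left at the start.

How it is judged:
On the way:
1. the lantern is off the hook and hangs on the lifter alone, clear of the shelf (contact force between lantern and lifter above 0.5 N and contact force between lantern and shelf below 0.05 N and horizontal distance between lantern_handle and hook_seat above 0.045 m and height (world z) of lantern above 0.03 m), for 0.3 s.
At the end, for the whole second after the job is handed in: The lantern stands at rest, upright within 0.05 rad, wholly on the round mat (its centre within 27 mm of the mat's centre); the lifter lies at rest flat on the console top, way up as found (within 0.1 rad, underside less than 6 mm up), not touching the lantern (horizontal distance between lantern and mat below 0.027 m and z of lantern in the frame of mat between 0.005 and 0.012 m and angle between lantern's own z axis and vertical below 0.05 rad and linear speed of each of lantern, lifter below 0.02 m/s and contact force between lifter and lantern below 0.05 N and height (world z) of lifter below 0.006 m and angle between lifter's own z axis and vertical below 0.1 rad).
It fails at once if the gripper or arm touches the lantern (contact force between any of the fingers, the arm and lantern above 0.5 N).
It fails at once if the lantern is set down or knocked hard (over 15 N) (contact force between lantern and anything else above 15 N).
It fails at once if the lantern is tipped over (beyond 0.7 rad) (angle between lantern's own z axis and vertical above 0.7 rad).
It fails at once if a bystander (remote, trivet, ornament, or mug) is moved more than 30 mm or tipped (distance of any of remote, trivet, egg_tall, egg_small, mug from where it was at the start of the episode above 0.03 m or angle between any of remote, trivet, egg_tall, egg_small, mug's own z axis and vertical above 0.4 rad).
It also fails if it takes over 66 s, if anything falls off the work surface, if the arm or the gripper's body presses on something with over 40 N, if the wrist force passes 120 N, or if a joint passes its speed limit or range.

## Working session

There is one attempt and no reset: what is moved stays moved. The work goes in short steps, Python scripts to look and compute and a tool call to move; the robot and the scene stay as the last step left them, time stands still between calls to the robot, and variables do not carry over. Pictures are saved under pics/ and viewed, at most 10 in all, crops included, and the job is handed in when it is done.

Besides the shell and the picture viewer there is one more tool, called after "Call:" by a JSON object that holds its "api" and its "payload". arm_command: Moves the arm, as the interface text tells. Its arguments: {"type":"object","properties":{"moves":{"type":"array"},"newtons":{"type":"number"}},"required":["moves"]}

```bash
mkdir -p pics; ls
cat > h.py <<'E'
import numpy as np, cv2
from scipy.spatial.transform import Rotation as R
from workcell import *
def q2R(q): return R.from_quat([q[1],q[2],q[3],q[0]]).as_matrix()
def cam(name,st=None):
    i=camera_info(name); f=240/np.tan(np.radians(i["fovy"])/2)
    if "eye" in i:
        o=np.array(i["orientation"]); Rm=o if o.shape==(3,3) else q2R(o); return f,i["cx"],i["cy"],Rm,np.array(i["eye"])
    T=np.array(i["tool_from_camera"]); Rt=q2R(st["orientation"])
    return f,i["cx"],i["cy"],Rt@T[:3,:3],Rt@T[:3,3]+np.array(st["tcp_pos"])
def cloud(name,st,depth):
    f,cx,cy,Rm,e=cam(name,st); v,u=np.mgrid[:480,:640]
    p=np.stack([(u-cx)/f*depth,(v-cy)/f*depth,depth],-1); return p@Rm.T+e
def ray(name,st,uv,z):
    f,cx,cy,Rm,e=cam(name,st); d=Rm@np.array([(uv[0]-cx)/f,(uv[1]-cy)/f,1]); return e+d*(z-e[2])/d[2]
def proj(name,st,P):
    f,cx,cy,Rm,e=cam(name,st); c=(np.asarray(P)-e)@Rm; return np.stack([c[...,0]/c[...,2]*f+cx,c[...,1]/c[...,2]*f+cy],-1)
E
python3 - <<'E'
from h import *
st=get_state(); print(st)
for n in ["top","side"]:
    im,d=read_camera(n); cv2.imwrite(f"pics/{n}0.png",im); np.save(f"{n}0.npy",d); print(camera_info(n))
    P=cloud(n,st,d)
    for l in ["lantern","lantern_handle","lifter","shelf","mat","remote","trivet","egg_tall","egg_small","mug"]:
        r=recognise(n,l)
        for x in r[:3]:
            u,v=map(int,np.round(x["point"])); print(n,l,round(x["confidence"],2),u,v,P[min(v,479),min(u,639)].round(3))
print(camera_info("wrist"))
E
```

```text
pics
{'clock': 0.0, 'joint_pos': array([1.01237408e+00, 3.13995650e-01, 4.49543293e-02, 1.30357875e+00,
       1.66591259e-05, 1.43121909e+00]), 'qvel': array([-0.0008891 , -0.00177092, -0.00087612,  0.0010861 ,  0.00218201,
       -0.00020421]), 'tau': array([ 2.94248812e-04, -4.80627930e+01,  2.98532474e+01,  1.93117757e-02,
        7.61377214e-05, -6.00856580e-06]), 'tcp_pos': array([0.23357337, 0.52486058, 0.23040148]), 'orientation': array([-3.19648897e-04,  2.07894981e-01,  9.78150727e-01, -8.54050384e-04]), 'wrist_force': array([ 0.71277955, -0.36235802, -0.32038543]), 'ft_torque': array([ 0.03189691, -0.01830691,  0.00550907]), 'grip_force': 0.0, 'finger_gap': 0.08516107377914899}
{'fovy': 49.93997528785937, 'cx': 322.0321073409655, 'cy': 236.904135594303, 'eye': array([ 0.40160828, -0.07360473,  1.4015458 ]), 'orientation': array([ 0.0352327 , -0.69848501,  0.71458294, -0.0157659 ])}
top lantern 0.81 412 204 [ 0.563 -0.256  0.183]
top lantern_handle 0.57 420 157 [ 0.637 -0.25   0.354]
top lifter 0.72 313 248 [ 0.472 -0.012  0.031]
top lifter 0.69 412 353 [ 0.192 -0.265  0.03
[... 1122 characters left out ...]
304 207 [0.609 0.227 0.006]
side remote 0.9 349 348 [ 0.432 -0.357  0.01 ]
side trivet 0.56 362 231 [0.73  0.012 0.003]
side egg_tall 0.55 347 231 [0.658 0.004 0.053]
side egg_small 0.49 355 247 [ 0.659 -0.048  0.018]
side mug 0.97 231 191 [0.381 0.366 0.091]
{'fovy': 58.78378990941071, 'cx': 313.9232564317146, 'cy': 240.11719984727148, 'tool_from_camera': array([[ 3.65936394e-04, -9.60049291e-01, -2.79830708e-01,
         7.10689722e-02],
       [ 9.99999911e-01,  2.91927988e-04,  3.06153330e-04,
         4.57385592e-04],
       [-2.12231872e-04, -2.79830795e-01,  9.60049312e-01,
        -1.41750126e-01],
       [ 0.00000000e+00,  0.00000000e+00,  0.00000000e+00,
         1.00000000e+00]])}
```

View pics/top0.png

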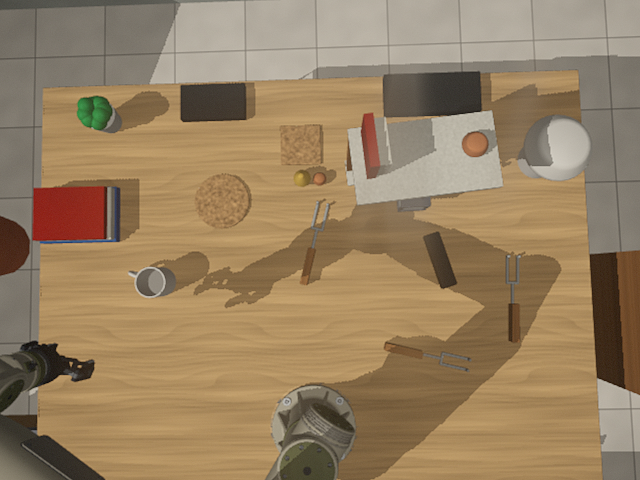

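View pics/side0.png

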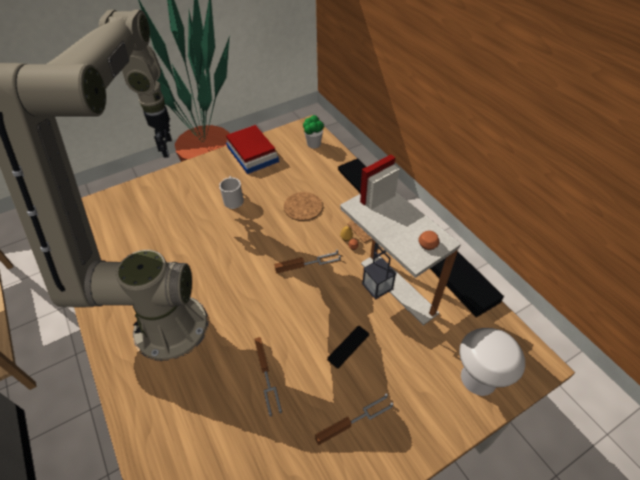

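Run:
```python
from h import *
st=get_state()
d=np.load("top0.npy"); P=cloud("top",st,d)
def rect(m,n):
    q=P[m][:,:2].astype(np.float32); (c,s,a)=cv2.minAreaRect(q*1000); print(n,len(q),np.round(c,1),np.round(s,1),round(a,2),"z",np.percentile(P[m][:,2],[5,50,95]).round(4))
x,y,z=P[...,0],P[...,1],P[...,2]
w=(abs(x-0.47)<.16)&(abs(y+.01)<.07)
rect(w&(z>.022)&(z<.045),"handle")
rect(w&(x>.47)&(x<.62)&(z>.0035)&(z<.03),"prongs")
q=P[w&(z>.022)&(z<.045)]; print(q[:,:2].mean(0))
m=(abs(x-.65)<.15)&(abs(y+.27)<.25)
print(np.histogram(z[m],bins=np.arange(.3,.42,.01)))
b=m&(z>.335)&(z<.365); n,l,s,c=cv2.connectedComponentsWithStats(b.astype(np.uint8)); k=1+np.argmax(s[1:,4]); rect(l==k,"board")
rect((np.hypot(x-.61,y-.235)<.1)&(z>.005)&(z<.015),"mat")
lm=(abs(x-.56)<.08)&(abs(y+.26)<.08)&(z>.1)&(z<.3); rect(lm,"lantern top part")
d=np.load("side0.npy"); P=cloud("side",st,d);x,y,z=P[...,0],P[...,1],P[...,2]
lm=(abs(x-.57)<.1)&(abs(y+.27)<.1)&(z>.08)&(z<.3); rect(lm,"lantern side")
print(np.percentile(P[lm],[2,50,98],axis=0).round(3))
for n in ["top","side"]:
    im=cv2.imread(f"pics/{n}0.png"); 
    c=im[100:300,260:520] if n=="top" else im[180:340,240:480]
    cv2.imwrite(f"pics/{n}0c.png",cv2.resize(c,None,fx=3,fy=3,interpolation=cv2.INTER_CUBIC))
```

```text
handle 299 [485.9 -16.5] [ 33.5 225.7] 77.08 z [0.0276 0.0336 0.0385]
prongs 535 [545.9 -10.1] [139.4 147.7] 89.98 z [0.0037 0.0056 0.012 ]
[0.42933191 0.00203022]
(array([   0,    0,    0,   30,  527, 8955,   55,  160,  409,   90,   37]), array([0.3 , 0.31, 0.32, 0.33, 0.34, 0.35, 0.36, 0.37, 0.38, 0.39, 0.4 ,
       0.41]))
board 9532 [ 638.2 -260.5] [161.3 300.6] 5.68 z [0.3499 0.3533 0.3567]
mat 1956 [609.4 237.8] [191.6 188.7] 85.67 z [0.0054 0.0084 0.0127]
lantern top part 389 [ 571.6 -265.9] [27.4 70.7] 1.12 z [0.1046 0.1793 0.1849]
lantern side 1101 [ 592.2 -264.6] [72.8 75.3] 3.36 z [0.1021 0.1765 0.2662]
[[ 0.558 -0.301  0.098]
 [ 0.584 -0.277  0.176]
 [ 0.626 -0.232  0.271]]
```

Run:
```python
from h import *
st=get_state()
d=np.load("top0.npy"); P=cloud("top",st,d);x,y,z=P[...,0],P[...,1],P[...,2]
w=(abs(x-0.47)<.16)&(abs(y+.01)<.07)&(z>.022)&(z<.045)
n,l,s,c=cv2.connectedComponentsWithStats(w.astype(np.uint8)); k=1+np.argmax(s[1:,4])
print(s[1:])
q=P[l==k][:,:2]*1000; print(cv2.minAreaRect(q.astype(np.float32)),np.median(P[l==k][:,2]))
print(ray("top",st,(306.5,265.5),.034),)
for k in range(1,n): print(P[l==k].mean(0).round(4))
g=(np.hypot(x-.61,y-.235)<.12)&(z>.005)&(z<.015)
n,l,s,c=cv2.connectedComponentsWithStats(g.astype(np.uint8)); k=1+np.argmax(s[1:,4]); q=P[l==k][:,:2]*1000; print("mat",cv2.minEnclosingCircle(q.astype(np.float32)),q.mean(0))
```

```text
[[317 201   2   2   4]
 [328 203   2   2   3]
 [300 247  16  38 292]]
((425.8974304199219, 3.06011962890625), (20.226146697998047, 99.96773529052734), 75.63799285888672) 0.033719451901219055
[0.42582098 0.00586771 0.034     ]
[ 0.5976 -0.0266  0.0237]
[ 0.5907 -0.0557  0.0258]
[0.4254 0.003  0.0336]
mat ((611.2686157226562, 236.81497192382812), 79.46414947509766) [609.2398386  236.16716457]
```

View pics/top0c.png

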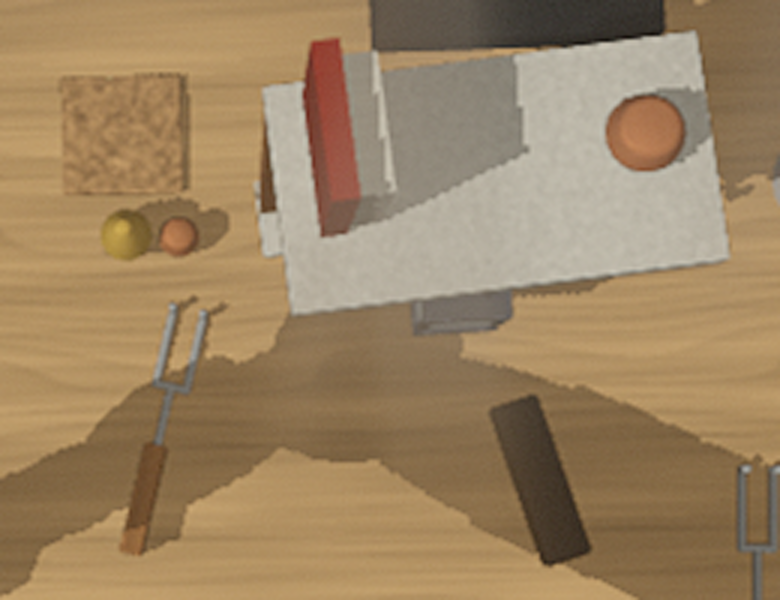

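```bash
cat >> h.py <<'E'
def down(psi): # tool down, tool x = -lifter x (lifter heading psi)
    a=psi+np.pi; x=np.array([np.cos(a),np.sin(a),0]); z=np.array([0,0,-1.]); return np.stack([x,np.cross(z,x),z],1)
def plan(p,psi,st=None,Rt=None):
    st=st or get_state(); R0=q2R(st["orientation"]); R1=down(psi) if Rt is None else Rt
    rv=R.from_matrix(R0.T@R1).as_rotvec(); d=np.array(p)-st["tcp_pos"]
    print("t",round(st["clock"],2),"tcp",np.round(st["tcp_pos"],4),"turn",rv.round(4),"shift before-turn axes",(R0.T@d*1000).round(1),"after-turn axes",(R1.T@d*1000).round(1))
E
python3 -c "
from h import *
plan([.4404,-.0007,.13],-.252)"
```

```text
t 1.1 tcp [0.2338 0.5253 0.2313] turn [ 1.000e-04  0.000e+00 -1.668e-01] shift before-turn axes [-402.6 -396.6  101.3] after-turn axes [-331.2 -457.9  101.3]
```

Call:
{"api": "arm_command", "payload": {"moves": [1,0,0,0,0,0,-0.167,1,-25.5,-35.2,7.8,0,0,0,1,-25.5,-35.2,7.8,0,0,0,1,-25.5,-35.2,7.8,0,0,0,1,-25.5,-35.2,7.8,0,0,0,1,-25.5,-35.2,7.8,0,0,0,1,-25.5,-35.2,7.8,0,0,0,1,-25.5,-35.2,7.8,0,0,0], "newtons": 100}}

```text
clock: 2.1
tcp_pos: [0.3458, 0.241, 0.1767]
orientation: [0.0, 0.125, 0.992, 0.0]
wrist_force: [0.4, 0.5, -0.4]
finger_gap: 0.0853
grip_force: 0.0
```

Call:
{"api": "arm_command", "payload": {"moves": [1,-25.5,-35.2,7.8,0,0,0,1,-25.5,-35.2,7.8,0,0,0,1,-25.5,-35.2,7.8,0,0,0,1,-25.5,-35.2,7.8,0,0,0,1,-25.5,-35.2,7.8,0,0,0,1,-25.2,-35.5,7.7,0,0,0,1,0,0,0,0,0,0,1,0,0,0,0,0,0]}}

```text
clock: 3.1
tcp_pos: [0.4401, -0.0005, 0.13]
orientation: [-0.0, 0.126, 0.992, 0.0]
wrist_force: [-0.5, 0.7, 0.7]
finger_gap: 0.0856
grip_force: 0.0
```

Run:
```python
from h import *
st=get_state(); im,d=read_camera("wrist"); cv2.imwrite("pics/w1.png",im)
P=cloud("wrist",st,d);x,y,z=P[...,0],P[...,1],P[...,2]
w=(abs(x-0.43)<.09)&(abs(y-.0)<.07)&(z>.026)&(z<.05)
n,l,s,c=cv2.connectedComponentsWithStats(w.astype(np.uint8)); print(s[1:])
k=1+np.argmax(s[1:,4]); q=P[l==k]; print(cv2.minAreaRect((q[:,:2]*1000).astype(np.float32)),np.median(q,0))
w=(x>.48)&(x<.62)&(y>-.08)&(y<.02)&(z>.004)&(z<.03); q=P[w]; print(q.mean(0),w.sum())
plan([.4404,-.0007,.004],-.252,st)
```

```text
[[ 302  127   37  169 5823]]
((425.6949157714844, 7.051486968994141), (20.046295166015625, 98.93120574951172), 75.36707305908203) [0.42114996 0.0079076  0.03308075]
[ 0.54532612 -0.02418652  0.00673041] 2853
t 3.1 tcp [ 0.4401 -0.0005  0.13  ] turn [ 0.0004 -0.0008 -0.0004] shift before-turn axes [ -0.4  -0.2 126. ] after-turn axes [ -0.3  -0.2 126. ]
```

View pics/w1.png

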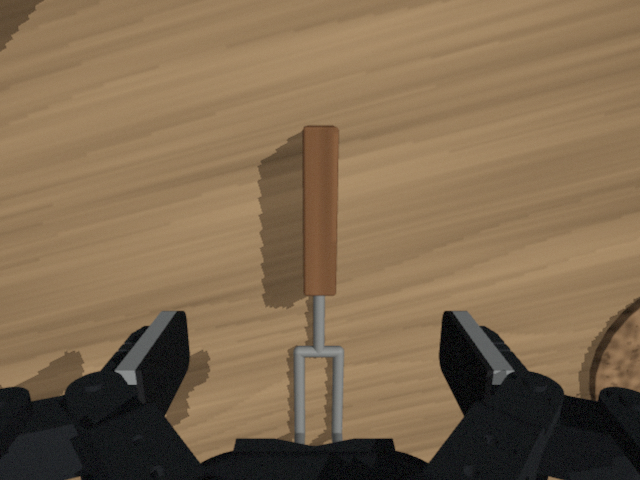

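Call:
{"api": "arm_command", "payload": {"moves": [1,0,2,30,0,0,0,1,0,0,30,0,0,0,1,0,0,25,0,0,0,1,0,0,20,0,0,0,1,0,0,12,0,0,0,1,0,0,8,0,0,0,1,0,0,0,0,0,0,-1,0,0,0,0,0,0], "newtons": 110}}

```text
clock: 4.15
tcp_pos: [0.4416, 0.0013, 0.0056]
orientation: [0.001, 0.125, 0.992, 0.0]
wrist_force: [0.1, 0.5, 0.7]
finger_gap: 0.0695
grip_force: 0.0
```

Call:
{"api": "arm_command", "payload": {"moves": [-1,0,0,0,0,0,0,-1,0,0,0,0,0,0,-1,0,0,0,0,0,0,-1,0,0,0,0,0,0,-1,0,0,0,0,0,0]}}

```text
clock: 4.78
tcp_pos: [0.4413, 0.0013, 0.0056]
orientation: [0.0, 0.126, 0.992, 0.0]
wrist_force: [-1.7, -0.4, 4.1]
finger_gap: 0.0184
grip_force: 107.6
```

Call:
{"api": "arm_command", "payload": {"moves": [-1,0,0,-12,0,0,0,-1,0,0,-24,0,0,0,-1,0,0,-35,0,0,0,-1,0,0,-35,0,0,-0.088,-1,0,0,-35,0,0,-0.088,-1,0,0,-35,0,0,-0.088,-1,0,0,-35,0,0,-0.087,-1,0,0,-25,0,0,0]}}

```text
clock: 5.78
tcp_pos: [0.4411, 0.0013, 0.2432]
orientation: [0.001, -0.05, 0.999, -0.0]
wrist_force: [0.9, -0.2, -0.6]
finger_gap: 0.0186
grip_force: 107.4
```

Call:
{"api": "arm_command", "payload": {"moves": [-1,13,-20,0,0,0,0,-1,13,-40,0,0,0,0,-1,13,-45,0,0,0,0,-1,13,-45,0,0,0,0,-1,13,-45,0,0,0,0,-1,13,-45,0,0,0,0,-1,13,-25,0,0,0,0,-1,15,-15,0,0,0,0]}}

```text
clock: 6.78
tcp_pos: [0.3625, -0.2891, 0.2413]
orientation: [-0.0, -0.049, 0.999, 0.0]
wrist_force: [0.3, -0.3, -1.7]
finger_gap: 0.0184
grip_force: 107.8
```

Run:
```python
from h import *
st=get_state(); im,d=read_camera("wrist"); cv2.imwrite("pics/w2.png",im); np.save("w2.npy",d)
plan([.3635,-.2877,.2416],.099,st)
s,ds=read_camera("side"); cv2.imwrite("pics/s2c.png",cv2.resize(s[180:340,240:480],None,fx=3,fy=3,interpolation=cv2.INTER_CUBIC)); np.save("s2.npy",ds)
P=cloud("side",st,ds)
for x in range(300,400,6): print(x,[tuple(P[v,x].round(3)) for v in (270,280,290)][:1],end=" ")
```

```text
t 6.78 tcp [ 0.3625 -0.2891  0.2413] turn [ 0.0001 -0.0001 -0.0012] shift before-turn axes [-1.1  1.3 -0.3] after-turn axes [-1.1  1.3 -0.3]
300 [(np.float64(0.325), np.float64(-0.285), np.float64(0.39))] 306 [(np.float64(0.33), np.float64(-0.307), np.float64(0.412))] 312 [(np.float64(0.341), np.float64(-0.317), np.float64(0.416))] 318 [(np.float64(0.353), np.float64(-0.323), np.float64(0.415))] 324 [(np.float64(0.366), np.float64(-0.328), np.float64(0.411))] 330 [(np.float64(0.387), np.float64(-0.321), np.float64(0.388))] 336 [(np.float64(0.557), np.float64(-0.085), np.float64(-0.003))] 342 [(np.float64(0.575), np.float64(-0.096), np.float64(-0.003))] 348 [(np.float64(0.59), np.float64(-0.109), np.float64(0.002))] 354 [(np.float64(0.504), np.float64(-0.258), np.float64(0.234))] 360 [(np.float64(0.627), np.float64(-0.128), np.float64(-0.002))] 366 [(np.float64(0.56), np.float64(-0.242), np.float64(0.176))] 372 [(np.float64(0.573), np.float64(-0.253), np.float64(0.179))] 378 [(np.float64(0.589), np.float64(-0.261), np.float64(0.177))] 384 [(np.float64(0.605), np.float64(-0.269), np.float64(0.176))] 390 [(np.float64(0.619), np.float64(-0.279), np.float64(0.178))] 396 [(np.float64(0.733), np.float64(-0.19), np.float64(-0.006))]
```

View pics/s2c.png

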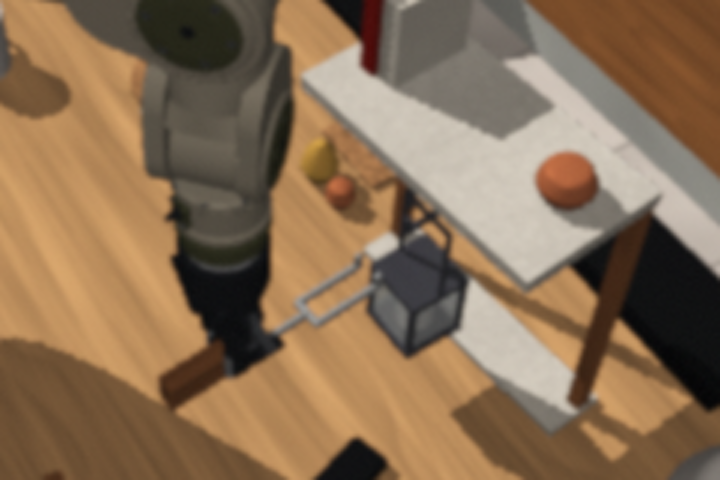

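View pics/w2.png

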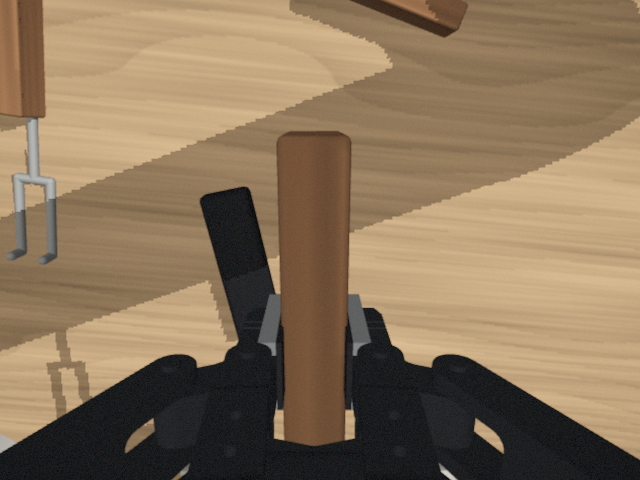

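Run:
```python
from h import *
st=get_state(); P=cloud("side",st,np.load("s2.npy"))
H=np.array([.5884,-.2654]); a=.099; ex=np.array([np.cos(a),np.sin(a)]); ey=np.array([-ex[1],ex[0]])
S=np.stack([(P[...,:2]-H)@ex,(P[...,:2]-H)@ey,P[...,2]],-1)*1000
t=st["tcp_pos"]; print("tcp shelf",((t[:2]-H)@ex*1000).round(1),((t[:2]-H)@ey*1000).round(1),t[2])
m=(S[...,0]>-170)&(S[...,0]<-45)&(abs(S[...,1])<40)&(S[...,2]>215)&(S[...,2]<300)
for lo in range(-170,-45,10):
    k=m&(S[...,0]>=lo)&(S[...,0]<lo+10)
    for s in (1,-1):
        q=S[k&(S[...,1]*s>0)]
        if len(q): print(lo,s,len(q),np.median(q,0).round(1),"y",np.percentile(q[:,1],[5,95]).round(1))
m=(abs(S[...,0])<60)&(abs(S[...,1])<60)&(S[...,2]>188)&(S[...,2]<328)
v,u=np.where(m); o=np.argsort(S[m][:,2])[::-1]
for i in o[::2]: print((u[i],v[i]),S[v[i],u[i]].round(0).astype(int),end=";")
k=(abs(S[...,0])<50)&(abs(S[...,1])<50)&(S[...,2]>172)&(S[...,2]<186); q=S[k]; print("\nlantern top",len(q),cv2.minAreaRect(q[:,:2].astype(np.float32)))
```

```text
tcp shelf -227.5 -1.2 0.24124850536736653
-170 -1 11 [-165.    -6.6  241.1] y [-11.1  -2.6]
-160 -1 10 [-155.6   -5.7  240.4] y [-9.2 -2.2]
-150 1 6 [-143.5    6.4  241. ] y [2.  9.9]
-150 -1 21 [-142.4   -9.   241.3] y [-20.1  -4.2]
-140 1 12 [-135.8    6.6  241.4] y [2.9 9.4]
-140 -1 14 [-136.5  -19.6  241.5] y [-23.  -4.]
-130 1 9 [-125.4    7.4  240.4] y [ 5.1 10. ]
-130 -1 9 [-124.8  -20.7  240.5] y [-22.1 -17. ]
-120 1 9 [-114.7    7.3  240.2] y [ 5.4 10.9]
-120 -1 13 [-114.6  -21.2  241.4] y [-22.5 -16.3]
-110 1 10 [-104.1    7.8  240.6] y [ 5.6 11.1]
-110 -1 9 [-103.2  -20.2  239.7] y [-23.  -15.9]
-100 1 8 [-95.3   7.8 239.5] y [ 5.4 12.1]
-100 -1 9 [-93.4 -20.6 241.1] y [-23.1 -17.9]
-90 1 11 [-84.1   7.9 240.2] y [ 4.3 13.3]
-90 -1 9 [-86.7 -21.7 241.6] y [-23.3 -15.2]
-80 1 17 [-73.3   7.1 243.7] y [ 4.3 11.3]
-80 -1 18 [-74.1 -20.2 241.7] y [-23.4 -16.8]
-70 1 3 [-69.   10.3 254.3] y [ 8.3 11.8]
-70 -1 4 [-68.3 -20.9 248.3] y [-22.6 -20.2]
(np.int64(377), np.int64(243)) [-26  -4 327];(np.int64(378), np.int64(244)) [-21  -3 319];(np.int64(376), np.int64(244)) [-24   1 317
[... 2883 characters left out ...]
np.int64(389), np.int64(270)) [  2 -36 221];(np.int64(388), np.int64(270)) [  1 -33 218];(np.int64(374), np.int64(256)) [  4  30 215];(np.int64(388), np.int64(271)) [  2 -33 212];(np.int64(388), np.int64(272)) [  1 -35 210];(np.int64(387), np.int64(273)) [ -3 -35 208];(np.int64(374), np.int64(258)) [  6  30 204];(np.int64(374), np.int64(259)) [  5  29 201];(np.int64(387), np.int64(274)) [  0 -33 199];(np.int64(387), np.int64(275)) [ -1 -34 197];(np.int64(373), np.int64(260)) [  4  32 195];(np.int64(388), np.int64(275)) [  3 -34 193];(np.int64(388), np.int64(276)) [  3 -36 190];
lantern top 467 ((4.346134185791016, -0.743438720703125), (71.7651596069336, 73.43865966796875), 86.98226928710938)
```

Run:
```python
from h import *
st=get_state(); im,d=read_camera("top"); P=cloud("top",st,d)
H=np.array([.5884,-.2654]); a=.099; ex=np.array([np.cos(a),np.sin(a)]); ey=np.array([-ex[1],ex[0]])
S=np.stack([(P[...,:2]-H)@ex,(P[...,:2]-H)@ey,P[...,2]],-1)*1000
m=(S[...,0]>-170)&(S[...,0]<-55)&(abs(S[...,1])<40)&(S[...,2]>215)&(S[...,2]<300)
for lo in range(-170,-55,10):
    k=m&(S[...,0]>=lo)&(S[...,0]<lo+10)
    for s in (1,-1):
        q=S[k&(S[...,1]*s>0)]
        if len(q): print(lo,s,len(q),np.median(q,0).round(1),"y",np.percentile(q[:,1],[5,95]).round(1))
cv2.imwrite("pics/t3.png",im); np.save("t3.npy",d)
q=S[(S[...,0]>-60)&(S[...,0]<-28)&(abs(S[...,1])<60)&(S[...,2]>170)&(S[...,2]<190)]; print(len(q),np.percentile(q,[2,50,98],axis=0).round(1))
s,ds=read_camera("side"); P=cloud("side",st,ds)
S=np.stack([(P[...,:2]-H)@ex,(P[...,:2]-H)@ey,P[...,2]],-1)*1000
b=(S[...,2]>335)&(S[...,2]<365)&(S[...,0]>-60)&(S[...,0]<150)&(abs(S[...,1])<170)
print("board side",cv2.minAreaRect(S[b][:,:2].astype(np.float32)))
```

```text
-170 1 1 [-169.9    0.3  245.6] y [0.3 0.3]
-170 -1 15 [-165.5   -3.5  243.2] y [-7.9 -0.8]
-160 1 1 [-156.4    0.8  246.1] y [0.8 0.8]
-160 -1 16 [-154.5   -4.4  242.2] y [-7.1 -1.2]
-150 1 9 [-141.7    4.8  242.4] y [ 0.4 10.9]
-150 -1 23 [-143.1   -6.1  242.6] y [-18.4  -0.9]
-140 1 23 [-136.     9.2  244.3] y [ 2.2 13.1]
-140 -1 28 [-136.4  -14.3  243.3] y [-20.5  -2.2]
-130 1 16 [-124.7   10.7  243.2] y [ 6.5 13.7]
-130 -1 16 [-125.8  -17.9  242.9] y [-21.3 -15. ]
-120 1 15 [-115.    10.2  243.6] y [ 7.2 12.5]
-120 -1 17 [-115.6  -16.6  242.4] y [-21.5 -14.3]
-110 1 18 [-105.3   10.9  243.9] y [ 6.3 13.8]
-110 -1 15 [-104.2  -17.2  242.4] y [-20.7 -14.5]
-100 1 15 [-94.2  10.7 244.2] y [ 7.2 13.5]
-100 -1 17 [-95.6 -17.2 242.7] y [-21.2 -14.4]
-90 1 17 [-85.3  10.7 242.6] y [ 6.5 13. ]
-90 -1 15 [-84.4 -18.3 243.9] y [-20.8 -14.4]
-80 1 19 [-73.8  11.3 244.7] y [ 7.1 13.5]
-80 -1 17 [-75.  -17.5 243.2] y [-20.5 -14.8]
-70 1 8 [-68.   10.5 254.7] y [ 6.9 13.8]
-70 -1 9 [-67.5 -15.9 254.2] y [-20.1 -14.3]
33 [[-31.4 -31.8 173.2]
 [-29.7 -11.2 181.2]
 [-28.1  32.4 185.9]]
board side ((49.015411376953125, -0.092742919921875), (303.63433837890625, 163.9495849609375), 89.88470458984375)
```

Call:
{"api": "arm_command", "payload": {"moves": [-1,0,4.2,0,0,0,0,-1,-15,0,0,0,0,0,-1,-16,0,0,0,0,0,-1,-16,0,0,0,0,0,-1,-16,0,0,0,0,0,-1,-16,0,0,0,0,0,-1,-14,0,0,0,0,0,-1,-8,0,0,0,0,0]}}

```text
clock: 7.98
tcp_pos: [0.4643, -0.2735, 0.2408]
orientation: [-0.0, -0.05, 0.999, 0.0]
wrist_force: [-0.0, 1.3, -1.2]
finger_gap: 0.0184
grip_force: 107.7
```

```bash
cat >> h.py <<'E'
def side():
    st=get_state(); im,d=read_camera("side"); P=cloud("side",st,d)
    H=np.array([.5884,-.2654]); a=.099; ex=np.array([np.cos(a),np.sin(a)]); ey=np.array([-ex[1],ex[0]])
    S=np.stack([(P[...,:2]-H)@ex,(P[...,:2]-H)@ey,P[...,2]],-1)*1000
    t=st["tcp_pos"]; print("t",st["clock"],"tcp shelf",((t[:2]-H)@ex*1000).round(1),((t[:2]-H)@ey*1000).round(1),t[2],"F",st["wrist_force"],st["grip_force"])
    return st,im,S
E
python3 - <<'E'
from h import *
st,im,S=side()
cv2.imwrite("pics/s4.png",cv2.resize(im[215:315,320:440],None,fx=6,fy=6,interpolation=cv2.INTER_CUBIC))
m=(S[...,0]>-80)&(S[...,0]<60)&(abs(S[...,1])<60)&(S[...,2]>188)&(S[...,2]<328)
for lo in range(-80,60,10):
    q=S[m&(S[...,0]>=lo)&(S[...,0]<lo+10)&(S[...,2]>225)&(S[...,2]<262)]
    if len(q): print(lo,"prong+",np.median(q[q[:,1]>3],0).round(0) if (q[:,1]>3).any() else 0,"prong-",np.median(q[q[:,1]<-10],0).round(0) if (q[:,1]<-10).any() else 0)
q=S[(abs(S[...,0])<14)&(abs(S[...,1])<45)&(S[...,2]>262)&(S[...,2]<285)]; print(np.percentile(q,[5,50,95],axis=0).round(1))
E
```

```text
t 7.975 tcp shelf -124.3 4.2 0.24079271280511702 F [-0.00573979  1.29901897 -1.21969698] 107.73799538612366
-70 prong+ [-64.   4. 239.] prong- 0
-60 prong+ [-53.   5. 239.] prong- 0
-50 prong+ [-41.   8. 243.] prong- [-41. -13. 241.]
-40 prong+ [-35.  12. 240.] prong- [-35. -14. 241.]
-30 prong+ [-25.  15. 240.] prong- [-25. -14. 241.]
-20 prong+ [-15.  14. 240.] prong- [-17. -14. 239.]
-10 prong+ [ -7.  20. 239.] prong- [ -3. -15. 240.]
0 prong+ [  6.  31. 239.] prong- [  2. -32. 240.]
10 prong+ [ 14.  16. 242.] prong- [ 13. -14. 239.]
20 prong+ 0 prong- [ 25. -14. 241.]
[[ -6.5 -32.  262.3]
 [  2.3  -4.3 266.8]
 [  9.6  21.3 272.2]]
```

View pics/s4.png

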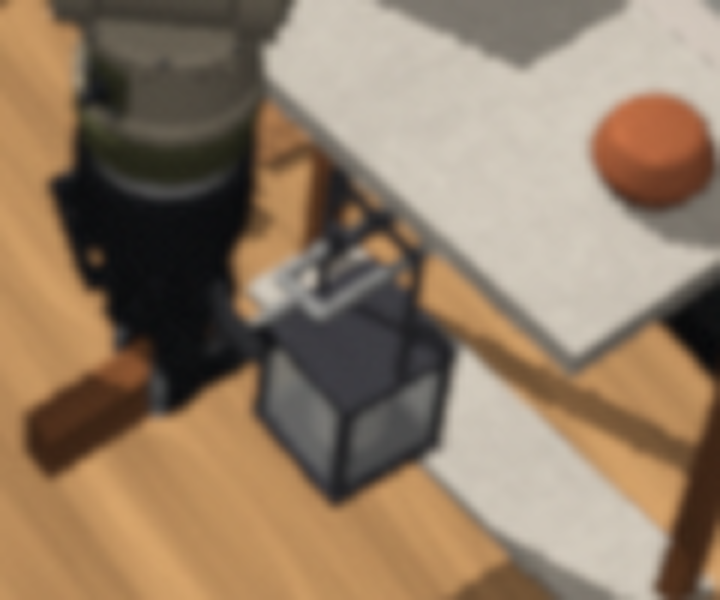

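Call:
{"api": "arm_command", "payload": {"moves": [-1,0,-1.5,-5,0,0,0,-1,0,0,-8,0,0,0,-1,0,0,-6,0,0,0,-1,0,0,-4,0,0,0,-1,0,0,-4,0,0,0,-1,0,0,-5,0,0,0,-1,0,0,-6,0,0,0,-1,0,0,-4,0,0,0]}}

```text
clock: 9.02
tcp_pos: [0.4636, -0.2752, 0.2834]
orientation: [0.0, -0.05, 0.999, -0.0]
wrist_force: [-1.2, -0.5, -3.2]
finger_gap: 0.0182
grip_force: 107.4
```

```bash
cat > m.py <<'E'
from h import *
st,im,S=side()
m=(S[...,0]>-80)&(S[...,0]<60)&(abs(S[...,1])<60)&(S[...,2]>230)&(S[...,2]<328)
tz=st["tcp_pos"][2]*1000
for lo in range(-80,60,10):
    q=S[m&(S[...,0]>=lo)&(S[...,0]<lo+10)&(S[...,2]>tz-10)&(S[...,2]<tz+5)]
    f=lambda k:np.median(q[k],0).round(0) if k.any() else 0
    print(lo,f((q[:,1]>8)&(q[:,1]<22)),f((q[:,1]<-8)&(q[:,1]>-22)))
q=S[m&(S[...,2]>258)&(abs(S[...,0])<30)&(abs(S[...,1])>20)]; print("bar ends",len(q)); print(q[np.argsort(-q[:,2])][:12].round(0))
k=(abs(S[...,0])<50)&(abs(S[...,1])<50)&(S[...,2]>178)&(S[...,2]<215); q=S[k]; print("top",len(q),np.median(q,0),cv2.minAreaRect(q[:,:2].astype(np.float32)))
A=np.c_[q[:,:2],np.ones(len(q))]; print(np.linalg.lstsq(A,q[:,2],rcond=None)[0])
E
python3 m.py
```

```text
t 9.025 tcp shelf -125.2 2.6 0.2833622975036474 F [-1.20829715 -0.52713919 -3.24803703] 107.43192315101624
-80 0 0
-70 0 0
-60 0 0
-50 0 [-41. -12. 281.]
-40 [-35.  12. 283.] [-37. -16. 284.]
-30 [-25.  11. 282.] [-25. -15. 283.]
-20 [-17.  13. 284.] [-15. -16. 283.]
-10 [ -1.  11. 282.] [ -6. -15. 282.]
0 [  3.  12. 279.] [  1. -14. 280.]
10 0 0
20 0 0
30 0 0
40 0 0
50 0 0
bar ends 25
[[  0. -28. 286.]
 [  0. -24. 286.]
 [  0. -32. 285.]
 [  2. -35. 282.]
 [  3.  32. 282.]
 [ -4. -33. 281.]
 [  1. -32. 281.]
 [ -1. -34. 279.]
 [-18.  20. 277.]
 [  5. -33. 274.]
 [  7.  32. 274.]
 [  5.  34. 273.]]
top 496 [ -1.54849706  -3.89998859 197.65244858] ((4.0230255126953125, -1.1556053161621094), (72.94967651367188, 71.98604583740234), 85.76333618164062)
[3.38850068e-02 1.49526578e-02 1.96880586e+02]
```

Run:
```python
from h import *
st,im,S=side()
P=cloud("side",st,np.load("s2.npy"))
H=np.array([.5884,-.2654]); a=.099; ex=np.array([np.cos(a),np.sin(a)]); ey=np.array([-ex[1],ex[0]])
S0=np.stack([(P[...,:2]-H)@ex,(P[...,:2]-H)@ey,P[...,2]],-1)*1000
for s,c in ((S0,177),(S,197)):
    k=(abs(s[...,0]-2)<28)&(abs(s[...,1])<28)&(abs(s[...,2]-c)<9); q=s[k]; A=np.c_[q[:,:2],np.ones(len(q))]; print(len(q),np.median(q[:,2]),np.linalg.lstsq(A,q[:,2],rcond=None)[0])
    k=(abs(s[...,0]-2)<9)&(abs(s[...,1])<27)&(s[...,2]>c+83); q=s[k]; print("bar",len(q),np.percentile(q,[10,50,90],axis=0).round(1))
```

```text
t 9.075 tcp shelf -125.0 2.5 0.28388297278996594 F [ 0.38467124 -0.49775873 -2.0379619 ] 107.59344577789307
278 178.982089854719 [ 1.39038574e-03 -4.28106651e-03  1.79023590e+02]
bar 145 [[ -4.1 -21.3 267.8]
 [  2.6  -1.6 350.2]
 [  9.1  18.8 352.9]]
274 198.79194437844916 [-7.57168291e-03  1.81405318e-03  1.98825379e+02]
bar 109 [[ -5.7 -20.9 348.5]
 [  0.9  -2.1 351.5]
 [  9.4  18.8 353.7]]
```

Call:
{"api": "arm_command", "payload": {"moves": [-1,4,0,0,0,0,0,-1,6,0,0,0,0,0,-1,8,0,0,0,0,0,-1,8,0,0,0,0,0,-1,10,0,0,0,0,0,-1,12,0,0,0,0,0,-1,14,0,0,0,0,0,-1,14,0,0,0,0,0]}}

```text
clock: 10.12
tcp_pos: [0.3868, -0.2827, 0.283]
orientation: [0.0, -0.05, 0.999, -0.0]
wrist_force: [-0.5, 0.6, -3.3]
finger_gap: 0.0184
grip_force: 107.8
```

Run:
```python
from h import *
st,im,S=side()
for c in (199,):
    k=(abs(S[...,0]+75)<65)&(abs(S[...,1])<50)&(abs(S[...,2]-c)<7); q=S[k]; print(len(q),np.median(q,0),cv2.minAreaRect(q[:,:2].astype(np.float32)))
```

```text
t 10.125 tcp shelf -202.3 2.7 0.28303508158073937 F [-0.54172601  0.62100508 -3.32536848] 107.82765984535217
466 [-76.84809584  -4.26557207 197.53027836] ((-72.1608657836914, 0.0155181884765625), (71.23560333251953, 72.64814758300781), 87.08828735351562)
```

Call:
{"api": "arm_command", "payload": {"moves": [-1,14,0,0,0,0,0,-1,14,0,0,0,0,0,-1,12,0,0,0,0,0,-1,10,0,0,0,0,0,-1,6,4,0,0,0,0,-1,3,8,0,0,0,0,-1,0,12,0,0,0,-0.01,-1,0,16,0,0,0,-0.01]}}

```text
clock: 11.18
tcp_pos: [0.3251, -0.2477, 0.2829]
orientation: [0.0, -0.06, 0.998, 0.0]
wrist_force: [-0.1, -0.2, -3.4]
finger_gap: 0.0177
grip_force: 107.8
```

Run:
```python
from h import *
st=get_state(); R0=q2R(st["orientation"]); p=st["tcp_pos"]; print(p,st["clock"],st["wrist_force"])
T=np.array([.4907,.1932]); w=[1]*18+[.8,.6,.4,.2]; n=len(w)
psi0=np.arctan2(R0[1,0],R0[0,0])-np.pi; dpsi=(0.35-psi0+np.pi)%(2*np.pi)-np.pi; print("dpsi",dpsi,"per row",dpsi/n,n)
M=sum(wi*(R0@R.from_rotvec([0,0,-dpsi*i/n]).as_matrix())[:2,:2] for i,wi in enumerate(w))
print("unit shift mm",np.linalg.solve(M,T-p[:2])*1000)
```

```text
[ 0.32512464 -0.24766931  0.28292997] 11.175 [-0.08244484 -0.17546143 -3.3901395 ]
dpsi 0.22994013698481197 per row 0.010451824408400544 22
unit shift mm [-12.91140078  19.74404016]
```

Call:
{"api": "arm_command", "payload": {"moves": [-1,-6,19.7,0,0,0,-0.0105,-1,-13,19.7,0,0,0,-0.0105,-1,-13,19.7,0,0,0,-0.0105,-1,-13,19.7,0,0,0,-0.0105,-1,-13,19.7,0,0,0,-0.0105,-1,-13,19.7,0,0,0,-0.0105,-1,-13,19.7,0,0,0,-0.0105,-1,-13,19.7,0,0,0,-0.0105]}}

```text
clock: 12.18
tcp_pos: [0.3962, -0.0759, 0.2831]
orientation: [0.0, -0.102, 0.995, 0.0]
wrist_force: [-0.6, 0.4, -2.9]
finger_gap: 0.0182
grip_force: 107.9
```

Call:
{"api": "arm_command", "payload": {"moves": [-1,-13,19.7,0,0,0,-0.0105,-1,-13,19.7,0,0,0,-0.0105,-1,-13,19.7,0,0,0,-0.0105,-1,-13,19.7,0,0,0,-0.0105,-1,-13,19.7,0,0,0,-0.0105,-1,-13,19.7,0,0,0,-0.0105,-1,-13,19.7,0,0,0,-0.0105,-1,-13,19.7,0,0,0,-0.0105]}}

```text
clock: 13.18
tcp_pos: [0.4592, 0.1018, 0.283]
orientation: [-0.0, -0.144, 0.99, 0.0]
wrist_force: [-0.1, -0.9, -3.6]
finger_gap: 0.0183
grip_force: 107.9
```

Call:
{"api": "arm_command", "payload": {"moves": [-1,-13,19.7,0,0,0,-0.0105,-1,-13,19.7,0,0,0,-0.0105,-1,-10.5,16,0,0,0,-0.0105,-1,-8,12,0,0,0,-0.0105,-1,-5,8,0,0,0,-0.0105,-1,-3,4,0,0,0,-0.0105,-1,0,0,0,0,0,0,-1,0,0,0,0,0,0]}}

```text
clock: 14.18
tcp_pos: [0.486, 0.191, 0.283]
orientation: [-0.0, -0.174, 0.985, -0.0]
wrist_force: [-0.3, -1.2, -3.4]
finger_gap: 0.0182
grip_force: 107.9
```

```bash
cat > l.py <<'E'
from h import *
import sys
M=np.array([.610,.2368]); 
st=get_state(); p=st["tcp_pos"]; R0=q2R(st["orientation"]); print(st["clock"],p,st["wrist_force"])
for n in ("top","side"):
    im,d=read_camera(n); P=cloud(n,st,d)
    c=float(sys.argv[1]); k=(np.hypot(P[...,0]-M[0],P[...,1]-M[1])<.08)&(abs(P[...,2]-c)<.007); 
    nn,l,s,_=cv2.connectedComponentsWithStats(k.astype(np.uint8)); k=l==1+np.argmax(s[1:,4]); q=P[k]
    r=cv2.minAreaRect((q[:,:2]*1000).astype(np.float32)); A=np.c_[q[:,:2],np.ones(len(q))]
    e=M-np.array(r[0])/1000; print(n,len(q),np.round(r[0],1),np.round(r[1],1),r[2],"z",np.median(q[:,2]).round(4),np.linalg.lstsq(A,q[:,2],rcond=None)[0][:2].round(3),"err tool mm",(R0[:2,:2].T@e*1000).round(1))
    cv2.imwrite(f"pics/{n}_{st['clock']:.2f}.png",im)
    if n=="side":
        k=(np.hypot(P[...,0]-M[0],P[...,1]-M[1])<.12)&(P[...,2]>.005)&(P[...,2]<.015); q=P[k]
        print("mat side",len(q),cv2.minEnclosingCircle((q[:,:2]*1000).astype(np.float32)))
E
python3 l.py .198
```

```text
14.175 [0.4860171  0.19104246 0.2830391 ] [-0.31233475 -1.18264935 -3.35448998]
top 425 [595.8 219.1] [71.  53.1] 30.270917892456055 z 0.1992 [0.014 0.003] err tool mm [-19.5  11.8]
side 290 [589.9 224. ] [76.5 71.4] 26.804401397705078 z 0.1973 [0.007 0.011] err tool mm [-23.2   5.2]
mat side 516 ((617.5101928710938, 233.1462860107422), 111.0701675415039)
```

Run:
```python
import cv2,numpy as np
a=cv2.imread("pics/top_14.18.png") if __import__("os").path.exists("pics/top_14.18.png") else None
import glob; print(glob.glob("pics/*_14*"))
f=sorted(glob.glob("pics/top_14*"))[0]; g=sorted(glob.glob("pics/side_14*"))[0]
a=cv2.imread(f)[140:260,170:290]; b=cv2.imread(g)[130:250,250:370]
cv2.imwrite("pics/c5.png",np.hstack([cv2.resize(x,(400,400),interpolation=cv2.INTER_CUBIC) for x in (a,b)]))
```

```text
['pics/top_14.18.png', 'pics/side_14.18.png']
```

View pics/c5.png

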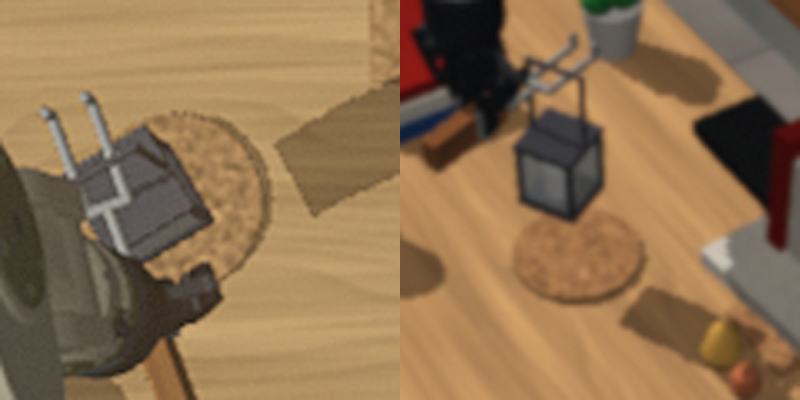

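Call:
{"api": "arm_command", "payload": {"moves": [-1,-3,1,4,0,0,0,-1,-6,2,10,0,0,0,-1,-6,2,16,0,0,0,-1,-4,1,18,0,0,0,-1,-2,0,18,0,0,0,-1,0,0,12,0,0,0,-1,0,0,6,0,0,0,-1,0,0,3,0,0,0]}}

```text
clock: 15.28
tcp_pos: [0.5036, 0.2044, 0.1957]
orientation: [-0.0, -0.174, 0.985, 0.0]
wrist_force: [-0.2, -0.1, -3.0]
finger_gap: 0.0179
grip_force: 107.9
```

```bash
sed -i 's/^    nn,l.*q=P\[k\]/    q=P[k]/' l.py
cat >> l.py <<'E'
    hs=cv2.cvtColor(im,cv2.COLOR_BGR2HSV); 
    e2=np.array(r[0])/1000-p[:2]; print(n,"lantern rel tcp in tool",(R0[:2,:2].T@e2*1000).round(1))
E
python3 l.py .112
```

```text
15.275 [0.50362779 0.20435174 0.19571214] [-0.16809117 -0.12584007 -2.96090411]
top 463 [594.4 232.4] [71.2 67.5] 29.408222198486328 z 0.1124 [-0.039 -0.017] err tool mm [-16.2  -1.2]
top lantern rel tcp in tool [-94.9  -4.8]
side 247 [592.3 231.1] [74.3 75.2] 30.27770233154297 z 0.1103 [-0.03  -0.022] err tool mm [-18.6  -0.7]
mat side 311 ((606.6363525390625, 240.5244598388672), 115.74237823486328)
side lantern rel tcp in tool [-92.5  -5.3]
```

Call:
{"api": "arm_command", "payload": {"moves": [-1,-2,0,2,0,0,0,-1,-3,0,2,0,0,0,-1,-4,0,2,0,0,0,-1,-4,0,2,0,0,0,-1,-2.5,0,2,0,0,0,-1,-1.5,0,0,0,0,0,-1,0,0,0,0,0,0,-1,0,0,0,0,0,0]}}

```text
clock: 16.38
tcp_pos: [0.5197, 0.2102, 0.1861]
orientation: [0.0, -0.174, 0.985, 0.0]
wrist_force: [0.3, 0.5, -2.8]
finger_gap: 0.0181
grip_force: 107.9
```

```bash
python3 l.py .101
```

```text
16.375 [0.51966276 0.21019946 0.18610547] [ 0.27337557  0.51172274 -2.83910038]
top 454 [606.3 235.8] [70.8 66.5] 31.083045959472656 z 0.1025 [0.001 0.025] err tool mm [-3.8 -0.4]
top lantern rel tcp in tool [-90.2  -5.6]
side 269 [604.2 236.5] [76.9 72.2] 28.150814056396484 z 0.1009 [ 0.015 -0.006] err tool mm [-5.5 -1.6]
mat side 311 ((588.8104248046875, 223.41217041015625), 96.34687805175781)
side lantern rel tcp in tool [-88.5  -4.4]
```

Call:
{"api": "arm_command", "payload": {"moves": [-1,-2,0,2,0,0,0,-1,-1.5,0,2,0,0,0,-1,0,0,2,0,0,0,-1,0,0,1.5,0,0,0,-1,0,0,1.5,0,0,0,-1,0,0,1.5,0,0,0,-1,0,0,1.5,0,0,0,-1,0,0,1.5,0,0,0]}}

```text
clock: 17.48
tcp_pos: [0.5233, 0.2114, 0.1728]
orientation: [0.0, -0.174, 0.985, 0.0]
wrist_force: [0.1, 0.7, -1.8]
finger_gap: 0.0182
grip_force: 108.2
```

```bash
python3 l.py .093
```

```text
17.475 [0.52330136 0.21144114 0.17277635] [ 0.11446098  0.66117986 -1.81666453]
top 463 [608.4 236.1] [71.5 69.5] 21.20537567138672 z 0.0924 [-0.006 -0.001] err tool mm [-1.7  0.1]
top lantern rel tcp in tool [-88.4  -6.1]
side 250 [609.1 236.5] [75.5 74.5] 18.33189582824707 z 0.0909 [ 0.016 -0.013] err tool mm [-0.9 -0.1]
mat side 339 ((603.8049926757812, 225.84420776367188), 105.47106170654297)
side lantern rel tcp in tool [-89.2  -5.9]
```

Call:
{"api": "arm_command", "payload": {"moves": [-1,0,0,3,0,0,0,-1,0,0,4,0,0,0,-1,0,0,5,0,0,0,-1,0,0,5,0,0,0,-1,0,0,5,0,0,0,-1,0,0,0,0,0,0,-1,3,-1.5,0,0,0,0,-1,5,-1.5,0,0,0,0]}}

```text
clock: 18.58
tcp_pos: [0.5165, 0.2057, 0.1507]
orientation: [0.0, -0.174, 0.985, 0.0]
wrist_force: [0.5, -0.3, -1.2]
finger_gap: 0.0183
grip_force: 108.2
```

```bash
python3 l.py .093
python3 - <<'E'
from h import *
st=get_state(); R0=q2R(st["orientation"]); p=st["tcp_pos"]
im,d=read_camera("side"); cv2.imwrite("pics/c6.png",cv2.resize(im[130:250,240:380],None,fx=5,fy=5,interpolation=cv2.INTER_CUBIC))
for n in ("top","side"):
    im,d=read_camera(n); P=cloud(n,st,d); T=(P-p)@R0*1000
    m=(T[...,0]<-60)&(T[...,0]>-170)&(abs(T[...,1])<45)
    z=-T[...,2]+p[2]*1000; k=m&(z>135)&(z<160); q=T[k]
    for s in (1,-1):
        a=q[(q[:,1]*s>3)&(q[:,1]*s<24)]; print(n,s,len(a),np.median(a,0).round(1))
    k=m&(z>105)&(z<190)&(abs(T[...,1])>24); print("legs",[np.median(T[k&(T[...,1]*s>0)],0).round(1) for s in (1,-1)])
    k=m&(z>170)&(z<190); print("bar",k.sum(),np.median(np.c_[T[k][:,:2],z[k]],0).round(1))
E
```

```text
18.575 [0.51646941 0.20570002 0.15071841] [ 0.47529375 -0.34000805 -1.16127334]
top 395 [610.9 231.4] [71.4 58.9] 21.008426666259766 z 0.0927 [ 0.006 -0.002] err tool mm [-1.   5.4]
top lantern rel tcp in tool [-97.6  -8.3]
side 245 [608.4 234.9] [74.3 73.1] 18.957008361816406 z 0.091 [-0.004  0.007] err tool mm [-2.1  1.2]
mat side 324 ((602.3236083984375, 234.3612518310547), 109.30956268310547)
side lantern rel tcp in tool [-96.4  -4.1]
top 1 57 [-135.8   10.4   -1.6]
top -1 116 [-111.4  -15.8   -1.1]
legs [array([nan, nan, nan]), array([-96.7, -34.4, -21.4])]
bar 40 [-97.1 -21.5 182. ]
side 1 36 [-127.1   10.1    1.1]
side -1 48 [-102.5  -16.1    1. ]
legs [array([-96.6,  28.7, -11.6]), array([-97.2, -35.2,  -4.1])]
bar 36 [-96.4  -0.9 180. ]
  return _methods._mean(a, axis=axis, dtype=dtype,
  ret = um.true_divide(
```

View pics/c6.png

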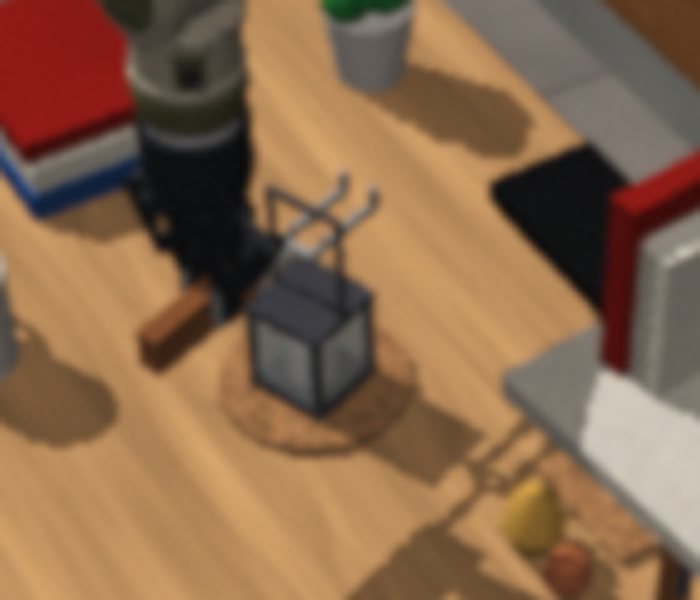

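Call:
{"api": "arm_command", "payload": {"moves": [-1,8,0,0,0,0,0,-1,12,0,0,0,0,0,-1,14,0,0,0,0,0,-1,14,0,0,0,0,0,-1,14,0,0,0,0,0,-1,14,0,0,0,0,0,-1,16,0,0,0,0,0,-1,14,0,0,0,0,0]}}

```text
clock: 19.82
tcp_pos: [0.4158, 0.1691, 0.1505]
orientation: [-0.0, -0.174, 0.985, 0.0]
wrist_force: [-0.4, 0.2, -2.1]
finger_gap: 0.0182
grip_force: 108.2
```

```bash
python3 l.py .093
python3 - <<'E'
from h import *
plan([.43,0.0,.04],-.2)
E
```

```text
19.825 [0.41583049 0.16909157 0.15052018] [-0.42346475  0.24689117 -2.06210343]
top 639 [608.4 236.9] [70.8 70.6] 21.793216705322266 z 0.0924 [0.004 0.003] err tool mm [-1.5 -0.7]
top lantern rel tcp in tool [-204.1   -2.4]
side 216 [608.4 234.9] [73.5 74.8] 19.634033203125 z 0.0914 [-0.001 -0.007] err tool mm [-2.1  1.3]
mat side 315 ((599.7933959960938, 223.03720092773438), 116.69153594970703)
side lantern rel tcp in tool [-203.5   -4.3]
t 19.93 tcp [0.4151 0.169  0.1505] turn [-1.000e-04 -1.100e-03  5.501e-01] shift before-turn axes [  43.9 -163.8  110.5] after-turn axes [ -48.1 -162.7  110.5]
```

Call:
{"api": "arm_command", "payload": {"moves": [-1,5,-15,0,0,0,0,-1,5,-20,0,0,0,0,-1,5,-22,0,0,0,0.09,-1,5,-22,10,0,0,0.09,-1,0,-22,15,0,0,0.09,-1,0,-22,20,0,0,0.09,-1,0,-22,20,0,0,0.09,-1,0,-18,20,0,0,0.09]}}

```text
clock: 20.92
tcp_pos: [0.4275, 0.0029, 0.065]
orientation: [0.001, 0.097, 0.995, -0.0]
wrist_force: [0.5, 0.0, -0.8]
finger_gap: 0.0183
grip_force: 108.2
```

Run:
```python
from h import *
st=get_state(); plan([.42,0.0,.0056],-.2,st)
im,d=read_camera("side"); P=cloud("side",st,d); R0=q2R(st["orientation"]); T=(P-st["tcp_pos"])@R0*1000; z=P[...,2]*1000
for lo in range(-165,-75,15):
    k=(T[...,0]>=lo)&(T[...,0]<lo+15)&(abs(T[...,1])<25)&(z>20); print(lo,k.sum(),np.percentile(z[k],[10,50,90]).round(1))
```

```text
t 20.93 tcp [0.4275 0.0029 0.065 ] turn [-0.0002  0.0011  0.0062] shift before-turn axes [ 6.8 -4.3 59.4] after-turn axes [ 6.7 -4.3 59.4]
-165 26 [64.6 69.2 78.7]
-150 22 [58.4 64.5 67.1]
-135 21 [61.1 63.8 68.1]
-120 18 [61.5 64.2 67.2]
-105 23 [61.7 64.  67.9]
-90 21 [59.7 64.8 68.3]
```

Call:
{"api": "arm_command", "payload": {"moves": [-1,0,0,18,0,0,0,-1,0,0,18,0,0,0,-1,0,0,10,0,0,0,-1,0,0,6,0,0,0,-1,0,0,3,0,0,0,-1,0,0,2,0,0,0,-1,0,0,1.5,0,0,0,-1,0,0,0.5,0,0,0]}}

```text
clock: 21.98
tcp_pos: [0.4269, 0.0047, 0.0066]
orientation: [0.0, 0.095, 0.996, 0.0]
wrist_force: [-0.2, 0.3, -0.9]
finger_gap: 0.0187
grip_force: 108.2
```

Call:
{"api": "arm_command", "payload": {"moves": [-1,0,0,1,0,0,0,0,0,0,0,0,0,0,0.5,0,0,0,0,0,0,1,0,0,0,0,0,0,1,0,0,0,0,0,0,1,0,0,0,0,0,0,1,0,0,-10,0,0,0,1,0,0,-20,0,0,0]}}

```text
clock: 22.98
tcp_pos: [0.426, 0.0048, 0.0357]
orientation: [-0.001, 0.095, 0.995, 0.0]
wrist_force: [0.1, -0.1, 0.6]
finger_gap: 0.0855
grip_force: 0.0
```

Call:
{"api": "arm_command", "payload": {"moves": [1,0,0,-30,0,0,0,1,0,0,-40,0,0,0,1,0,0,-40,0,0,0,1,0,0,-40,0,0,0,1,20,0,-10,0,0,0,1,0,0,0,0,0,0,1,0,0,0,0,0,0]}}

```text
clock: 23.85
tcp_pos: [0.4072, 0.0084, 0.1954]
orientation: [0.0, 0.095, 0.995, 0.0]
wrist_force: [0.3, 0.9, -0.1]
finger_gap: 0.0857
grip_force: 0.0
```

```bash
python3 l.py .093
python3 - <<'E'
from h import *
st=get_state(); im,d=read_camera("side"); P=cloud("side",st,d); x,y,z=P[...,0],P[...,1],P[...,2]
w=(abs(x-.45)<.2)&(abs(y)<.08)&(z>.026)&(z<.06); print(w.sum(),np.percentile(z[w],[5,50,95]))
t,_=read_camera("top")
cv2.imwrite("pics/c7.png",np.hstack([im[130:330,200:420],t[120:320,180:400]]).repeat(2,0).repeat(2,1)[:,:800])
E
```

```text
23.85 [0.40724805 0.00841278 0.19537026] [ 0.28772797  0.92273328 -0.08518529]
top 656 [608.2 237. ] [70.7 70.9] 21.483901977539062 z 0.0927 [0.009 0.004] err tool mm [-1.8  0.1]
top lantern rel tcp in tool [-154.2  262.4]
side 248 [607.1 235.4] [74.9 73.4] 22.84749412536621 z 0.0907 [-0.007 -0.004] err tool mm [-2.5  2. ]
mat side 287 ((622.1254272460938, 199.96641540527344), 106.50959014892578)
side lantern rel tcp in tool [-153.5  260.6]
195 [0.02682676 0.03179555 0.03917847]
```

View pics/c7.png

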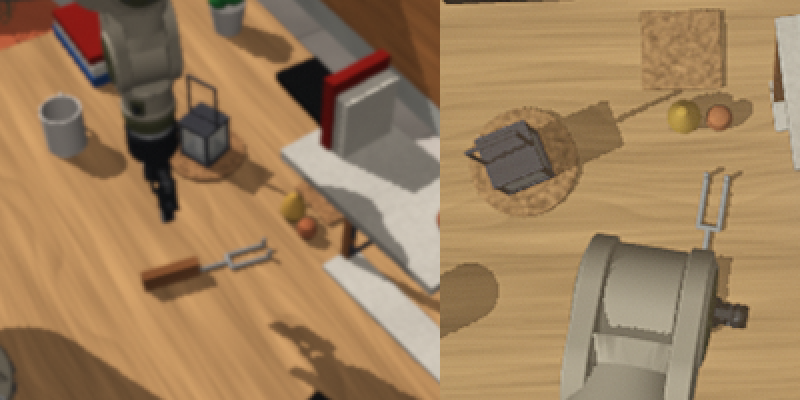

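The lantern stands upright on the round mat, and the lifter lies flat on the bare console. The ornaments look undisturbed.

```bash
python3 -c "
from workcell import hand_in
print(hand_in())"
```

```text
the job is handed in; nothing more can be done
None
```

I handed the job in at about 24 s: the lantern stands upright about 2 mm from the round mat's centre and the lifter lies flat on the bare console top. The hand-in call gave no verdict.

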